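# Start the fume booth and hold its sash at the working opening

## Robot

A 6-joint arm with a two-finger parallel gripper is mounted at the origin on a cart in front of the work surface, level with it; the furniture and walls round the work are solid. World frame = base frame: x ahead of the robot, y to its left, z up, the work surface at z = 0. Lengths are in m, angles in rad, forces in N, time in s.
With the tool pointing down it reaches from about 0.35 to 0.875 m from the base axis. Payload 4.2 kg.
Tool frame: the origin (TCP) lies between the finger pads, 19 mm behind the fingertips; this is the grasp point; z points along the fingers, y is the line along which they close (so a half turn about z gives the same grasp; the last joint's range is limited). The gripper opens to 87 mm and grips with 3 to 60 N. Pads are 19 mm wide; open, the fingers measure 117 mm over their backs; the gripper's body (75 mm by 190 mm) begins 51 mm behind the grasp point.
Start: joints at [-1, 0.385, 0.008, 0, -1.194, -0.259], TCP at [0.192, -0.595, 0.241] pointing down, gripper open.
Joint ranges: [-3.14, 3.14], [-1.21, 2.06], [-1.07, 1.41], [-3.16, 2.05], [-2.99, -0.16], [-3.1, 3.1]. Speed limits (rad/s): [2.79, 2.79, 3.14, 3.14, 3.14, 3.14].

## Interface

Orientations are given as [roll, pitch, yaw] about the fixed x, y, z axes, in that order (R = Rz(yaw) Ry(pitch) Rx(roll)).
In Python, from rig import ctrl gives the robot as it stands. Calls block until the motion is done:
- ctrl.move_to(position, orientation): joint-space move of the TCP to a pose.
- ctrl.move_straight(position, frame=None, vel=0.15): straight line of the TCP; frame=None keeps the orientation; vel is the mean speed in m/s.
- ctrl.move_j(angles): joint-space move.
- ctrl.gripper_to(opening, grasp_force=None): opening from 0.0 (shut) to 1.0 (fully open); grasp_force is the grip in N (None keeps the last); returns when the fingers have stopped.
- ctrl.wait(seconds).
- ctrl.solve_ik(position, orientation): joint angles nearest the present ones, or None.
- ctrl.sense(): the state.
- ctrl.get_image(name): name is "scene" or "top"; returns a dict with "image" (384x512x3 uint8, red, green, blue), "range_z" (384x512 float32, m along the optical axis (not along the pixel's ray), 0 where there is no reading), "fx", "fy", "cx", "cy" (pixels), "T" (4x4, takes a point from camera to world coordinates). Camera axes: x right, y down, z forward; pixel columns grow to the right and rows downward; lengths in m; the calibration is good to about 2 mm. A picture is of the moment at which its call begins.
A pose or a line that the arm cannot do raises ctrl.Unreachable and nothing moves.
- ctrl.hand_in(): hands the job in; it is judged then, once.
Trained networks look in the newest picture that a camera, given by its name, has taken for a name from the list of things; names that differ only in an ending like _2 or _b are one class to them, and where a whole thing is asked for, a point or a joint stands for the part that bears it (a point fixed in the world has none). Each returns a list of dicts, best first, with "conf" (0 to 1); they miss things now and then, are a little off and sometimes report something else, mostly with a low value. They report only what shows in the picture. A call takes as long as a camera call.
- ctrl.masks_of(query, camera): "mask" (384x512 bool, what is visible of it).
- ctrl.mark_of(query, camera): "point" ([x, y, z] in m, in the coordinates of the camera as it stood for that picture, good to about 4 mm: a listed point, or the origin of a listed thing).
The state is a dict: "clock": time; "joints": joint angles; "joint_vel": joint speeds; "joint_efforts": joint torques, N m; "eef_pos": TCP position; "ee_rot": TCP orientation; "wrist_force": force on the tool from outside, world axes, zero at the start; "moment": the same for the moment, N m; "finger_gap": opening from 0.0 (shut) to 1.0 (fully open); "finger_force": force on a finger pad.
Only numpy, scipy, OpenCV 4.12 (cv2) and the standard library are available. Lean on these libraries where they do the work, as an engineer would, in place of code of your own. Each camera call takes 0.05 s, during which the arm holds its last target. There are 200 camera calls.

## Task

Get the little fume booth ready for soldering: first, with the sash still shut, wind the clockwork fan timer clockwise (several part turns) until its white line points into the green band. Then lift the clear sash by its orange handle, without swinging it well past the set mark, until the white pin on its side stands at the tip of the red pointer. The sash has no stay and falls shut if let go, so finish while still gripping the handle and holding the sash steady there; leave the red pointer and the tools on the bench as they are.

Things in the scene. Friction and masses are not known exactly. Their poses are not given: they have to be found in the camera images.
- booth: grey fume booth, fixed, 318 mm wide, 225 deep, 217 high, sloping front closed by the sash; a fan unit (200 x 142 mm, 115 mm high) joins its left side. Origin on the bench under the sash hinge, at mid width; +x to the booth's back, +y to the fan unit, z up. A quadrant bar and the red pointer stand outside its right (-y) side.
- timer (a joint): wind-up fan timer on the fan unit's top; rad, 0 = run down, grows CLOCKWISE seen from above, stop at 4.8. The white line points to the booth's +x (back) at 0, -y at 1.57, -x (front) at 3.14. Green band: 3.08 to 3.52. The spring pulls back 0.008 N m per rad but the clockwork drag (0.045 N m) is greater: the knob stays where it is left and takes 0.05 to 0.07 N m to wind.
- timer_grip (a point): on the timer knob's vertical axis at the height to grip, 142 mm above the bench. The knob is an upright bar 50 mm long, 12 mm thick, 29 mm tall (top 10 mm above this point, foot 19 mm below, on a round skirt of 26 mm radius); the bar runs along this point's own x axis (white line towards +x) and is pinched along its y.
- sash: clear sash in a dark frame, 296 mm wide, 215 mm long, about 0.4 kg, hinged at its top edge. Origin on the hinge line at mid width, 215 mm above the bench. Shut, its axes are the booth's and it slopes 0.918 rad down and forward; it opens by turning about +y (0.92 rad = level, stop 1.35). It swings freely and falls shut; 2 to 3 N at the handle hold it.
- sash_hinge (a point): point on the sash's hinge line at mid width (axis along the booth's y)
- sash_handle (a point): middle of the orange pull's bar, 36 mm out from the sash and 152 mm from the hinge along it; 115 mm above the bench when shut. Bar 14 mm wide (along y), 12 thick, 100 long, running up the slope, 25 mm free behind it, 76 mm between its feet. Pinch it along the booth's y from straight above at any opening; it may turn between the pads as the sash swings.
- sash_index (a point): mark of the sash: at a white pin 8 mm thick that sticks out 37 mm from the sash's right (-y) edge; this point is on its hinge-facing side near the outer end, 177 mm from the hinge line
- pointer_tip (a point): tip of the red set pointer, an arm on the same hinge axis outside the booth's right side, clamped by its own screw at the wanted opening (0.55 to 0.85 rad above the shut sash). The tip is 177 mm from the hinge line: sash_index meets this point at the right opening. Own axes: x towards the hinge, z square to the arm, in the opening sense.
- solder_spool: black and white spool of solder, 77 x 52 x 36 mm, left alone; origin under its middle
- flux_bottle_a: dropper bottle with purple cap, 35 mm thick, 94 mm tall, left alone; origin under its middle
- cutters_green: green-handled side cutters, 41 x 122 x 11 mm, lying, left alone; origin under the middle
- tip_cleaner: tip cleaner pot with a ball of brass wool, 45 x 45 x 61 mm, left alone; origin under its middle
- iron: black soldering iron lying on the bench, 19 x 141 x 19 mm, left alone; origin under its middle
- tweezers_steel: steel tweezers lying, 14 x 119 x 10 mm, left alone; origin under the middle

How it is judged:
By the outcome, as a careful person would: the job done as asked, in the order asked, and still so for the second after the job is handed in, while the arm keeps its last pose, push and grip.
It also fails if it takes over 72 s, if anything falls off the work surface, if the arm or the gripper's body presses on something with over 40 N, if the wrist force passes 120 N, or if a joint passes its speed limit or range.

## Working session

There is one attempt and no reset: what is moved stays moved. The work goes in short steps, each a Python script; the robot and the scene stay as the last script left them, time stands still between calls to the robot, and variables do not carry over. Pictures are saved under pics/ and viewed, at most 10 in all, crops included, and the job is handed in when it is done.

```bash
mkdir -p pics; cat > h.py <<'E'
from rig import ctrl
import numpy as np, cv2
def mark(q,cam,n=1):
    r=ctrl.mark_of(q,cam)
    return [(round(d['conf'],2),(T[cam]@np.r_[d['point'],1])[:3].round(4).tolist()) for d in r[:n]]
T={}
def snap(cam,fn=None):
    d=ctrl.get_image(cam);T[cam]=d['T']
    if fn: cv2.imwrite('pics/'+fn,cv2.cvtColor(d['image'],cv2.COLOR_RGB2BGR))
    return d
E
python3 - <<'E'
from h import *
for c in ['scene','top']:
    snap(c,c+'0.png')
    for q in ['booth','timer','timer_grip','sash','sash_hinge','sash_handle','sash_index','pointer_tip','flux_bottle_a','tip_cleaner','solder_spool']:
        print(c,q,mark(q,c,2))
print(ctrl.sense())
E
```

```text
scene booth [(0.88, [0.6342, -0.0239, -0.0022])]Traceback (most recent call last):
  File "<stdin>", line 5, in <module>
  File "h.py", line 4, in mark
    r=ctrl.mark_of(q,cam)
ValueError: it knows: booth, cutters_green, flux_bottle, iron, pointer_tip, sash, sash_handle, sash_hinge, sash_index, solder_spool, timer_grip, tip_cleaner, tweezers_steel
```

```bash
python3 - <<'E'
from h import *
for c in ['scene','top']:
    snap(c,c+'0.png')
    for q in ['booth','timer_grip','sash','sash_hinge','sash_handle','sash_index','pointer_tip','flux_bottle','tip_cleaner','solder_spool']:
        print(c,q,mark(q,c,2))
print(ctrl.sense()['clock'],T)
E
```

```text
scene booth []
scene timer_grip [(0.49, [0.5456, 0.2033, 0.1419])]
scene sash [(0.9, [0.6405, -0.0242, 0.2133])]
scene sash_hinge [(0.98, [0.6369, -0.0258, 0.2169]), (0.37, [0.3904, -0.1614, 0.0005])]
scene sash_handle [(0.74, [0.5176, -0.0294, 0.1168]), (0.58, [0.3914, -0.1602, 0.0005])]
scene sash_index [(0.77, [0.5455, -0.2059, 0.0746]), (0.51, [0.4706, -0.2061, 0.1961])]
scene pointer_tip [(0.45, [0.4693, -0.2051, 0.1984])]
scene flux_bottle [(0.52, [0.572, 0.4071, 0.0056])]
scene tip_cleaner [(0.79, [0.5242, -0.4607, -0.0011])]
scene solder_spool [(0.72, [0.3871, 0.3052, 0.0004]), (0.51, [0.467, 0.409, 0.0005])]
top booth [(0.73, [0.639, -0.0185, 0.2155]), (0.58, [0.6408, -0.0249, -0.0018])]
top timer_grip [(0.64, [0.5544, 0.2051, 0.1415])]
top sash [(0.6, [0.6377, -0.0198, 0.2172])]
top sash_hinge [(0.95, [0.6443, -0.0207, 0.2098])]
top sash_handle [(0.63, [0.5167, -0.03, 0.1134])]
top sash_index [(0.65, [0.5396, -0.2018, 0.0759])]
top pointer_tip [(0.58, [0.4775, -0.2045, 0.1917])]
top flux_bottle [(0.65, [0.5279, -0.4564, -0.001]), (0.63, [0.5734, 0.4079, -0.0036])]
top tip_cleaner [(0.65, [0.5299, -0.4554, 0.0001])]
top solder_spool [(0.49, [0.4662, 0.4149, 0.0003])]
1.2 {'scene': array([[ 0.64261309, -0.3336668 ,  0.68972088, -0.49074661],
       [-0.76610614, -0.26643362,  0.58488846, -0.88853231],
       [-0.01139303, -0.90425638, -0.42683791,  0.79558741],
       [ 0.        ,  0.        ,  0.        ,  1.        ]]), 'top': array([[-0.09243516, -0.97436506,  0.20510598,  0.24993281],
       [-0.99571753,  0.09076948, -0.0175358 , -0.01265116],
       [-0.00153109, -0.20584854, -0.97858267,  1.52746609],
       [ 0.        ,  0.        ,  0.        ,  1.        ]])}
```

View pics/scene0.png

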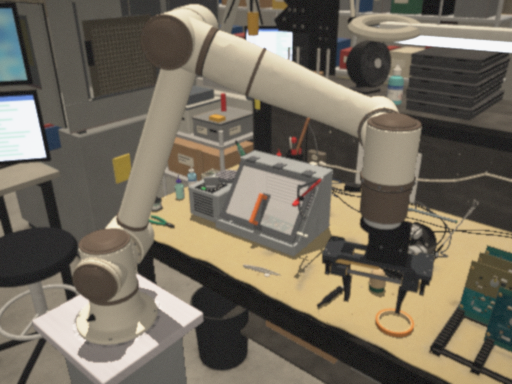

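View pics/top0.png

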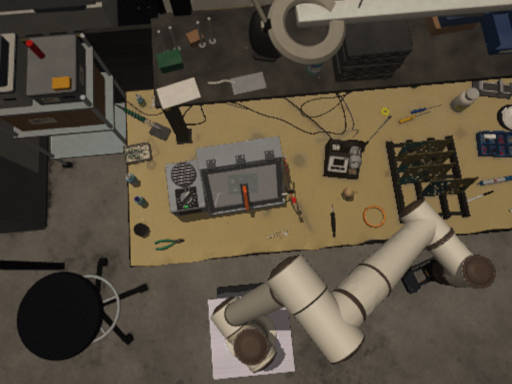

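```bash
python3 - <<'E'
from h import *
from collections import defaultdict
acc=defaultdict(list)
for k in range(3):
  for c in ['scene','top']:
    d=snap(c)
    for q in ['timer_grip','sash_hinge','sash_handle','sash_index','pointer_tip']:
        m=mark(q,c)
        if m: acc[q,c].append(m[0][1])
for k,v in acc.items(): print(k,np.mean(v,0).round(4),np.std(v,0).round(4))
print(d['fx'],d['cx'],d['cy'])
im=d['image']; s=snap('scene')['image']
a=cv2.resize(im[180:215,160:210],(400,280),interpolation=cv2.INTER_CUBIC)
b=cv2.resize(im[180:215,265:315],(400,280),interpolation=cv2.INTER_CUBIC)
e=cv2.resize(s[160:230,180:340],(800,350)[:2],interpolation=cv2.INTER_CUBIC)[:320]
cv2.imwrite('pics/crop1.png',np.vstack([np.hstack([a,b]),e])[:,:,::-1])
E
```

```text
('timer_grip', 'scene') [0.5208 0.2721 0.0945] [0.0364 0.1001 0.066 ]
('sash_hinge', 'scene') [ 0.6362 -0.0244  0.2172] [0.001  0.0011 0.0015]
('sash_handle', 'scene') [ 0.5599 -0.1728  0.0388] [0.0561 0.2032 0.0556]
('sash_index', 'scene') [ 0.541  -0.2024  0.0736] [0.0004 0.0014 0.0007]
('pointer_tip', 'scene') [ 0.4723 -0.2039  0.1987] [0.0006 0.0013 0.0013]
('timer_grip', 'top') [0.5512 0.205  0.1397] [0.0015 0.0014 0.0008]
('sash_hinge', 'top') [ 0.6436 -0.0194  0.211 ] [0.0011 0.0002 0.0007]
('sash_handle', 'top') [ 0.5162 -0.0307  0.1147] [0.0016 0.0012 0.0014]
('sash_index', 'top') [ 0.544  -0.2003  0.0761] [0.0015 0.0011 0.0011]
('pointer_tip', 'top') [ 0.4751 -0.2053  0.1951] [0.0011 0.0004 0.002 ]
366.42204892366624 247.27132703192038 193.01465940798104
```

View pics/crop1.png

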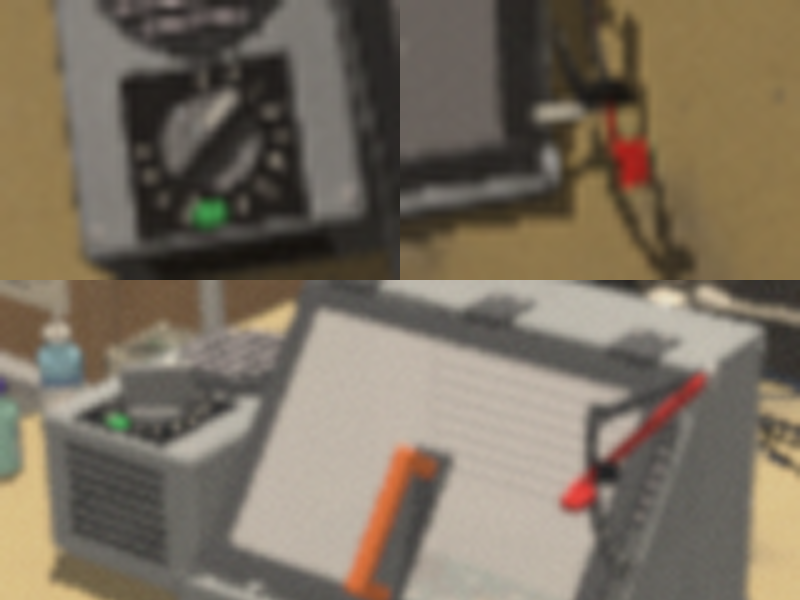

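```bash
python3 - <<'E'
from h import *
d=snap('top');Tm=d['T']
def px(u,v,z):
    r=Tm[:3,:3]@np.array([(u-d['cx'])/d['fx'],(v-d['cy'])/d['fy'],1]);o=Tm[:3,3]
    return (o+r*(z-o[2])/r[2]).round(4)
print('knob',px(160+210/8-.5,180+135/8-.5,.15),'green',px(160+210/8-.5,180+212/8-.5,.122),'line end',px(160+232/8-.5,180+97/8-.5,.152), px(160+185/8-.5,180+172/8-.5,.152))
# height map near timer
v,u=np.mgrid[:384,:512];z=d['range_z']
P=np.stack([(u-d['cx'])/d['fx']*z,(v-d['cy'])/d['fy']*z,z],-1)@Tm[:3,:3].T+Tm[:3,3]
P=P[z>0]
r=np.hypot(P[:,0]-.549,P[:,1]-.2045)
for R in (.09,.1,.105,.11,.12): print(R,np.sort(P[r<R][:,2])[-4:].round(3))
# bar top
m=(r<.03)&(P[:,2]>.146);print('bar',m.sum(),P[m].mean(0).round(4)); 
if m.sum()>5:
    q=P[m][:,:2];w,V=np.linalg.eigh(np.cov(q.T));print('bar angle',np.arctan2(V[1,1],V[0,1]),w**.5)
m=(P[:,2]>.2)&(P[:,2]<.225)&(abs(P[:,1]+.02)<.2)&(P[:,0]>.6)&(P[:,0]<.8)
print('top',P[m].min(0),P[m].max(0)); rect=cv2.minAreaRect(P[m][:,:2].astype(np.float32));print(rect)
for y in (.065,0.775): pass
for psi in np.arange(0,-3.5,-.25):
    for k in (0,np.pi):
        j=ctrl.solve_ik([.549,.2045,.158],[np.pi,0,psi+k]); print(round(psi,2),k>0,None if j is None else np.round(j,2))
E
```

```text
knob [0.5474 0.1988 0.15  ] green [0.5153 0.2053 0.122 ] line end [0.5646 0.1869 0.152 ] [0.5301 0.2114 0.152 ]
0.09 [0.156 0.161 0.161 0.161]
0.1 [0.185 0.188 0.19  0.191]
0.105 [0.193 0.194 0.195 0.205]
0.11 [0.206 0.208 0.215 0.216]
0.12 [0.218 0.219 0.22  0.221]
bar 38 [0.5475 0.2001 0.1518]
bar angle 2.422115387564037 [0.00383052 0.01403117]
top [ 0.60263103 -0.19168709  0.2001801 ] [0.73497753 0.14113449 0.2249615 ]
((0.6607477068901062, -0.024808019399642944), (0.13314302265644073, 0.3273799419403076), 2.930248498916626)
0.0 False [ 0.63  0.39 -0.21  0.   -0.97  0.94]
0.0 True [ 0.63  0.39 -0.21 -0.   -0.97 -2.2 ]
-0.25 False [ 0.63  0.39 -0.21  0.   -0.97  0.69]
-0.25 True [ 0.63  0.39 -0.21 -0.   -0.97 -2.45]
-0.5 False [ 0.63  0.39 -0.21  0.   -0.97  0.44]
-0.5 True [ 0.63  0.39 -0.21 -0.   -0.97 -2.7 ]
-0.75 False [ 0.63  0.39 -0.21  0.   -0.97  0.19]
-0.75 True [ 0.63  0.39 -0.21  0.   -0.97 -2.95]
-1.0 False [ 0.63  0.39 -0.21  0.   -0.97 -0.06]
-1.0 True [ 0.63  0.39 -0.21  0.   -0.97  3.08]
-1.25 False [ 0.63  0.39 -0.21  0.   -0.97 -0.31]
-1.25 True [ 0.63  0.39 -0.21  0.   -0.97  2.83]
-1.5 False [ 0.63  0.39 -0.21  0.   -0.97 -0.56]
-1.5 True [ 0.63  0.39 -0.21  0.   -0.97  2.58]
-1.75 False [ 0.63  0.39 -0.21  0.   -0.97 -0.81]
-1.75 True [ 0.63  0.39 -0.21  0.   -0.97  2.33]
-2.0 False [ 0.63  0.39 -0.21  0.   -0.97 -1.06]
-2.0 True [ 0.63  0.39 -0.21  0.   -0.97  2.08]
-2.25 False [ 0.63  0.39 -0.21 -0.   -0.97 -1.31]
-2.25 True [ 0.63  0.39 -0.21  0.   -0.97  1.83]
-2.5 False [ 0.63  0.39 -0.21 -0.   -0.97 -1.56]
-2.5 True [ 0.63  0.39 -0.21  0.   -0.97  1.58]
-2.75 False [ 0.63  0.39 -0.21 -0.   -0.97 -1.81]
-2.75 True [ 0.63  0.39 -0.21  0.   -0.97  1.33]
-3.0 False [ 0.63  0.39 -0.21 -0.   -0.97 -2.06]
-3.0 True [ 0.63  0.39 -0.21  0.   -0.97  1.08]
-3.25 False [ 0.63  0.39 -0.21 -0.   -0.97 -2.31]
-3.25 True [ 0.63  0.39 -0.21  0.   -0.97  0.83]
```

```bash
cat >> h.py <<'E'
D=lambda psi:[np.pi,0,psi]
def f():
    s=ctrl.sense(); return np.array(s['wrist_force']),s
E
python3 - <<'E'
from h import *
C=np.array([.549,.2025]);psi=-.72
ctrl.move_straight([.192,-.595,.42],vel=.4)
ctrl.move_to([*C,.36],D(psi)); ctrl.gripper_to(.6,grasp_force=30); print(ctrl.sense()['clock'])
ctrl.move_straight([*C,.18],vel=.25)
print('t',f()[0].round(2),ctrl.sense()['clock'])
F0=f()[0]
ctrl.move_straight([*C,.157],vel=.1); print(f()[0].round(2))
ctrl.gripper_to(0,grasp_force=30)
F,s=f();y=np.array([np.sin(psi),-np.cos(psi),0])
print(F.round(2),'lat',(F-F0)@y,s['finger_gap']*87,s['finger_force'],s['moment'],s['eef_pos'],s['clock'])
E
```

```text
7.6417
t [ 0.44 -0.72  0.3 ] 8.5083
[-0.02  0.71  0.28]
[-2.48 -4.77  3.06] lat 4.977053338280504 11.481929697846676 29.965513944625854 [-1.29954018  1.16393315 -0.0199195 ] [0.54796992 0.2012164  0.15699652] 9.65
```

```bash
python3 - <<'E'
from h import *
C=np.array(ctrl.sense()['eef_pos'][:2]);F0=np.array([.2,0,.3])
psi=-.72
while psi>-2.0:
    psi-=.25
    ctrl.move_straight([*C,.157],D(psi),vel=.15)
    F,s=f();y=np.array([np.sin(psi),-np.cos(psi),0]);lat=(F-F0)@y
    e=np.array(s['eef_pos'][:2])-C
    print(round(psi,2),'lat',round(lat,1),'F',F.round(1),'e mm',(e*1e3).round(2),'gap',round(s['finger_gap']*87,2),'Mz',round(s['moment'][2],3),'t',round(s['clock'],2))
    if np.abs(F).max()>20: break
    C=C+y[:2]*(e@y[:2])*0.8
E
```

```text
-0.97 lat 1.9 F [-1.  -1.7  0.2] e mm [-0.07 -0.04] gap 11.36 Mz -0.008 t 10.05
-1.22 lat 1.5 F [-1.  -1.   1.3] e mm [0.07 0.01] gap 11.81 Mz 0.02 t 10.45
-1.47 lat 1.4 F [-0.9 -2.7  1.8] e mm [0.08 0.03] gap 12.02 Mz -0.013 t 10.85
-1.72 lat 1.3 F [-1.4 -2.   1.7] e mm [0.05 0.04] gap 11.78 Mz -0.024 t 11.25
-1.97 lat 1.0 F [-1.3 -1.2  1.3] e mm [0.06 0.02] gap 11.6 Mz -0.055 t 11.65
-2.22 lat -0.9 F [-0.4 -2.2  1.6] e mm [0.1  0.02] gap 12.01 Mz -0.048 t 12.05
```

```bash
python3 - <<'E'
from h import *
C=np.array(ctrl.sense()['eef_pos'][:2]);F0=np.array([.2,0,.3])
for psi in (-2.47,-2.72,-2.97,-3.235):
    ctrl.move_straight([*C,.157],D(psi),vel=.15)
    F,s=f();y=np.array([np.sin(psi),-np.cos(psi),0])
    e=np.array(s['eef_pos'][:2])-C
    print(psi,'F',F.round(1),'e',(e*1e3).round(2),'Mz',round(s['moment'][2],3),'j6',s['joints'][5],'t',round(s['clock'],2))
    if np.abs(F).max()>20: break
    C=C+y[:2]*(e@y[:2])*0.8
ctrl.wait(.2)
ctrl.gripper_to(.6)
ctrl.move_straight([*C,.36],vel=.35)
ctrl.move_to([.42,-.03,.36],D(-1.5)) # aside, toward handle
d=snap('top');Tm=d['T'];im=d['image']
a=cv2.resize(im[175:225,160:320],(800,250),interpolation=cv2.INTER_CUBIC)
b=cv2.resize(im[180:215,160:210],(500,350),interpolation=cv2.INTER_CUBIC)
cv2.imwrite('pics/crop2.png',np.vstack([a,np.hstack([b,np.zeros((350,300,3),np.uint8)])])[:,:,::-1])
v,u=np.mgrid[:384,:512];z=d['range_z']
P=(np.stack([(u-d['cx'])/d['fx']*z,(v-d['cy'])/d['fy']*z,z],-1)@Tm[:3,:3].T+Tm[:3,3])[z>0]
r=np.hypot(P[:,0]-C[0],P[:,1]-C[1]);m=(r<.03)&(P[:,2]>.146)
w,V=np.linalg.eigh(np.cov(P[m][:,:2].T));print('bar angle',np.arctan2(V[1,1],V[0,1]),m.sum())
for q in ['sash_hinge','sash_handle','sash_index','pointer_tip']: print(q,mark(q,'top'))
print(C,ctrl.sense()['clock'])
E
```

```text
-2.47 F [-0.5 -2.   0.7] e [ 0.04 -0.04] Mz -0.025 j6 -1.5242304567498746 t 12.45
-2.72 F [-1.5 -1.7  1.6] e [ 0.06 -0.03] Mz -0.008 j6 -1.774133697091941 t 12.85
-2.97 F [-0.1 -2.6  0.7] e [ 0.08 -0.04] Mz -0.016 j6 -2.024077036657947 t 13.25
-3.235 F [-0.5 -3.3  1.6] e [ 0.07 -0.06] Mz -0.039 j6 -2.2890941215911806 t 13.67
bar angle 3.0812136932597407 36
sash_hinge [(0.9, [0.6436, -0.0217, 0.2116])]
sash_handle [(0.64, [0.6392, -0.0197, 0.2173])]
sash_index [(0.63, [0.5424, -0.2009, 0.0731])]
pointer_tip [(0.61, [0.4736, -0.2067, 0.1949])]
[0.54826042 0.20105286] 17.5667
```

View pics/crop2.png

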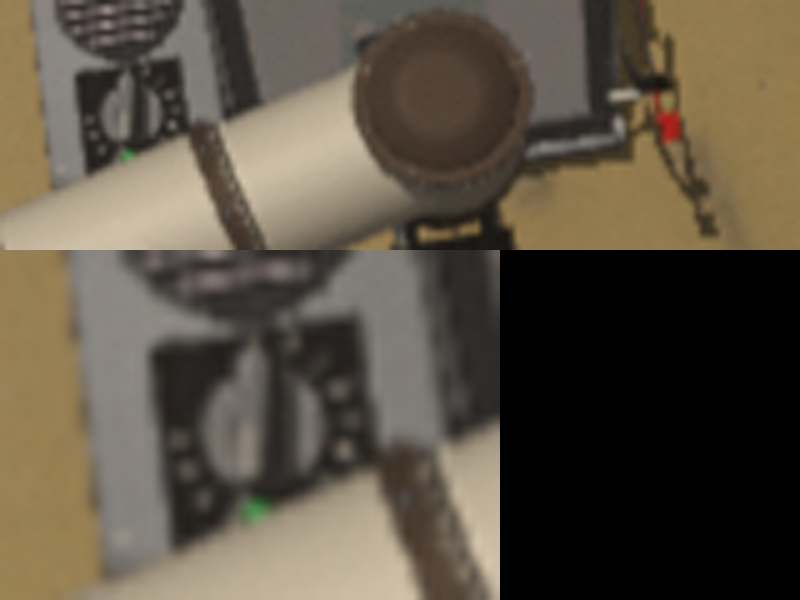

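```bash
python3 - <<'E'
from h import *
snap('scene')
for q in ['sash_handle','pointer_tip','sash_hinge','sash_index']: print(q,mark(q,'scene'))
yaw=.057;H=np.array([.5168,-.030])
print(ctrl.solve_ik([*H,.115],D(yaw)),ctrl.solve_ik([*H,.233],D(yaw)))
ctrl.gripper_to(.7,grasp_force=20)
ctrl.move_to([*H,.30],D(yaw))
ctrl.move_straight([*H,.17],vel=.25);print(f()[0].round(2))
ctrl.move_straight([*H,.116],vel=.12);F0=f()[0];print(F0.round(2))
ctrl.gripper_to(0,grasp_force=20)
F,s=f();print(F.round(2),s['finger_gap']*87,s['finger_force'],s['eef_pos'],s['clock'])
E
```

```text
sash_handle [(0.78, [0.5177, -0.033, 0.1172])]
pointer_tip [(0.53, [0.4688, -0.2057, 0.1996])]
sash_hinge [(0.56, [0.6366, -0.0243, 0.2165])]
sash_index [(0.62, [0.542, -0.2011, 0.0721])]
[ 2.55831902e-01  3.37311812e-01 -4.23727309e-01  4.44089210e-16
 -8.09757206e-01  1.37196442e+00] [ 2.55831902e-01  2.08741835e-01 -2.65112232e-01  4.44089210e-16
 -1.09694226e+00  1.37196442e+00]
[ 0.39 -0.13  0.46]
[-0.4   0.38 -0.4 ]
[ 1.21 -7.51 -1.74] 14.147487065853012 20.010752758244053 [ 0.51684502 -0.03159136  0.11597349] 21.8667
```

```bash
cat >> h.py <<'E'
yaw=.057; H=np.array([.5168,-.0322]); u=np.array([np.cos(yaw),np.sin(yaw)])
HG=np.r_[H+.1209*u,.2155]
def pos(phi,rad=.1562):
    el=phi-.918+.2326
    return np.r_[HG[:2]-rad*np.cos(el)*u,HG[2]+rad*np.sin(el)]
def swing(a,b,n,vel=.08):
    for p in np.linspace(a,b,n+1)[1:]:
        ctrl.move_straight(pos(p).tolist(),vel=vel)
        F,s=f();print(round(p,3),'F',F.round(1),'e',((np.array(s['eef_pos'])-pos(p))*1e3).round(2),'gap',round(s['finger_gap']*87,2),round(s['clock'],2))
        if np.abs(F).max()>25: print('STOP');break
def phi_meas():
    e=np.array(ctrl.sense()['eef_pos'])-HG
    return np.arctan2(e[2],-(e[:2]@u))+.918-.2326
E
python3 - <<'E'
from h import *
swing(0,.6,6,.1)
for c in ('scene','top'):
    d=snap(c)
    for q in ['sash_index','pointer_tip','sash_handle','sash_hinge']: print(c,q,mark(q,c,2))
    if c=='scene': s=d['image']
cv2.imwrite('pics/c3.png',cv2.resize(s[150:230,240:350],(770,560),interpolation=cv2.INTER_CUBIC)[:,:,::-1])
E
```

```text
0.1 F [ 0.2  3.2 -2.6] e [-0.38  0.37 -0.27] gap 13.92 22.18
0.2 F [-0.5  3.8 -3.8] e [-0.55  0.29 -0.22] gap 13.43 22.49
0.3 F [-1.3  4.5 -4.4] e [-0.76  0.21 -0.02] gap 13.71 22.8
0.4 F [-1.9  5.  -4.1] e [-0.81  0.16  0.04] gap 14.07 23.11
0.5 F [-3.3  5.2 -4.6] e [-0.89  0.14  0.23] gap 13.68 23.42
0.6 F [-2.4  5.  -4.2] e [-0.94  0.11  0.29] gap 13.8 23.73
scene sash_index [(0.74, [0.4845, -0.2064, 0.1569])]
scene pointer_tip [(0.62, [0.4708, -0.2056, 0.197])]
scene sash_handle [(0.97, [0.4823, -0.0316, 0.1988]), (0.72, [0.3864, 0.3032, -0.0021])]
scene sash_hinge [(0.96, [0.6358, -0.0256, 0.2168])]
top sash_index [(0.66, [0.483, -0.2035, 0.1561])]
top pointer_tip [(0.58, [0.4752, -0.2064, 0.1947])]
top sash_handle [(0.92, [0.4797, -0.0359, 0.198]), (0.27, [0.3921, -0.1547, -0.0013])]
top sash_hinge [(0.59, [0.6443, -0.0176, 0.2119]), (0.29, [0.6409, -0.0205, 0.2137])]
```

View pics/c3.png

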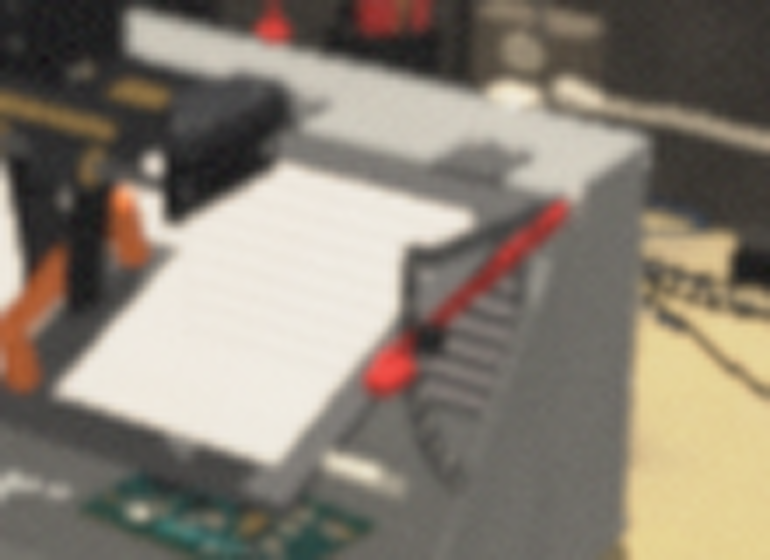

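```bash
cat >> h.py <<'E'
def compare(n=4,fn=None):
    out=[]
    for c in ('scene','top'):
        A=[];B=[]
        for _ in range(n):
            d=snap(c)
            for q,L in (('sash_index',A),('pointer_tip',B)):
                m=[x for x in mark(q,c,3) if abs(x[1][1]+.204)<.02 and .12<x[1][2]<.23]
                if m: L.append(m[0][1])
        A=np.median(A,0);B=np.median(B,0)
        el=lambda p:np.arctan2(p[2]-.2155,(HG[:2]-p[:2])@u)
        print(c,A.round(4),B.round(4),'dphi',round(el(B)-el(A),4))
        if fn:
            im=d['image'];k=im[150:230,240:350] if c=='scene' else im[180:215,280:328]
            out.append(cv2.resize(k,(396,288) if c=='scene' else (395,288),interpolation=cv2.INTER_CUBIC))
    if fn: cv2.imwrite('pics/'+fn,np.hstack(out)[:,:,::-1])
    print('phi eef',phi_meas(),ctrl.sense()['clock'])
E
python3 - <<'E'
from h import *
swing(.6,.76,2,.08); ctrl.wait(.3)
compare(4,'c4.png')
E
```

```text
0.68 F [-3.7  5.  -3.4] e [-1.    0.12  0.39] gap 13.43 24.53
0.76 F [-2.9  4.6 -4.1] e [-1.02  0.13  0.51] gap 13.86 24.84
scene [ 0.4758 -0.2086  0.1828] [ 0.471  -0.2037  0.1978] dphi 0.0882
top [ 0.4752 -0.2068  0.1854] [ 0.4747 -0.2062  0.1948] dphi 0.054
phi eef 0.76151554299404 26.3417
```

View pics/c4.png

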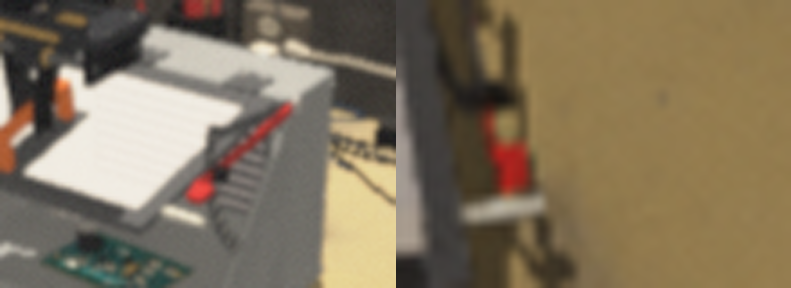

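```bash
python3 - <<'E'
from h import *
swing(.76,.805,1,.05); ctrl.wait(.3)
compare(5)
d=snap('scene');im=d['image']
cv2.imwrite('pics/c5.png',cv2.resize(im[175:220,275:335],(800,600),interpolation=cv2.INTER_CUBIC)[:,:,::-1])
# expected pixel geometry: pin centre/ends for various phi
Ti=np.linalg.inv(d['T'])
def pix(p):
    q=Ti@np.r_[p,1];return np.array([d['fx']*q[0]/q[2]+d['cx']-275,d['fy']*q[1]/q[2]+d['cy']-175])*800/60
n=np.array([-u[1],u[0]])
for phi in (.76,.78,.80,.82,.84,.86):
    el=phi-.918
    g=lambda r,y:pix(np.r_[HG[:2]-r*np.cos(el)*u+y*n,.2155+r*np.sin(el)])
    print(phi,'tip',g(.177,-.175).round(),'mid',g(.10,-.175).round(),'pin in/out',g(.181,-.150).round(),g(.181,-.185).round())
E
```

```text
0.805 F [-2.8  4.7 -3.2] e [-0.99  0.12  0.57] gap 13.96 26.63
scene [ 0.4732 -0.208   0.1906] [ 0.4717 -0.204   0.198 ] dphi 0.0422
top [ 0.4756 -0.2059  0.1915] [ 0.4766 -0.2054  0.1952] dphi 0.0205
phi eef 0.8071240325933425 28.4333
0.76 tip [251. 452.] mid [438. 274.] pin in/out [142. 430.] [280. 474.]
0.78 tip [250. 438.] mid [437. 267.] pin in/out [141. 416.] [279. 460.]
0.8 tip [249. 424.] mid [437. 259.] pin in/out [140. 402.] [279. 446.]
0.82 tip [248. 410.] mid [437. 251.] pin in/out [139. 388.] [278. 431.]
0.84 tip [248. 396.] mid [437. 243.] pin in/out [139. 373.] [278. 417.]
0.86 tip [248. 381.] mid [437. 235.] pin in/out [138. 359.] [278. 402.]
```

View pics/c5.png

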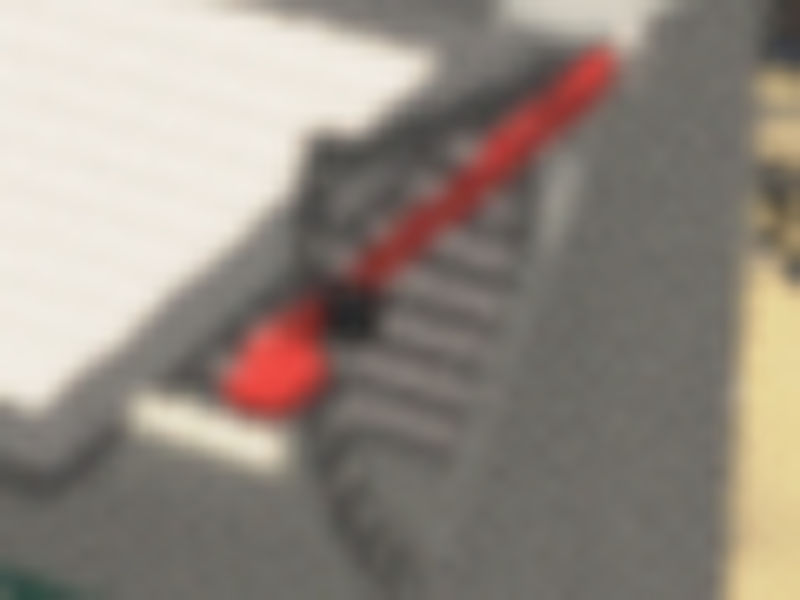

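```bash
python3 - <<'E'
from h import *
n=np.array([-u[1],u[0]])
for c in ('scene','top'):
    Z=[];I=[]
    for _ in range(6):
        d=snap(c);Z.append(d['range_z']);I.append(d['image'].astype(float))
    z=np.median(Z,0);im=np.mean(I,0);Tm=d['T']
    v,uu=np.mgrid[:384,:512]
    P=np.stack([(uu-d['cx'])/d['fx']*z,(v-d['cy'])/d['fy']*z,z],-1)@Tm[:3,:3].T+Tm[:3,3]
    q=P-np.r_[HG[:2],.2155]; X=-(q[...,:2]@u);Y=q[...,:2]@n;Zz=q[...,2]
    box=(X>.02)&(X<.2)&(Y<-.14)&(Y>-.21)&(abs(Zz)<.07)
    R,G,B=im[...,0],im[...,1],im[...,2]
    red=box&(R>1.8*G)&(R>90)
    pin=box&(R>120)&(G>120)&(X>.16)&(Y<-.15)
    for nm,m in (('red',red),('pin',pin)):
        a=np.c_[uu[m],v[m],X[m]*1e3,Y[m]*1e3,Zz[m]*1e3].round(1); a=a[np.argsort(a[:,2])]
        print(c,nm,len(a)); print(a if len(a)<28 else a[::len(a)//24])
E
```

```text
scene red 84
[[ 3.170e+02  1.800e+02  2.150e+01 -1.604e+02  2.800e+00]
 [ 3.180e+02  1.810e+02  2.600e+01 -1.665e+02  2.700e+00]
 [ 3.160e+02  1.820e+02  3.130e+01 -1.627e+02  3.000e-01]
 [ 3.160e+02  1.840e+02  3.430e+01 -1.647e+02 -4.800e+00]
 [ 3.150e+02  1.840e+02  4.080e+01 -1.649e+02 -2.300e+00]
 [ 3.140e+02  1.850e+02  4.680e+01 -1.649e+02 -3.500e+00]
 [ 3.130e+02  1.850e+02  5.210e+01 -1.644e+02 -1.600e+00]
 [ 3.120e+02  1.860e+02  5.870e+01 -1.649e+02 -2.300e+00]
 [ 3.110e+02  1.880e+02  6.510e+01 -1.654e+02 -6.400e+00]
 [ 3.100e+02  1.890e+02  7.110e+01 -1.655e+02 -7.400e+00]
 [ 3.090e+02  1.900e+02  7.840e+01 -1.664e+02 -7.700e+00]
 [ 3.070e+02  1.900e+02  8.710e+01 -1.647e+02 -4.900e+00]
 [ 3.060e+02  1.920e+02  9.540e+01 -1.664e+02 -7.700e+00]
 [ 3.050e+02  1.920e+02  9.980e+01 -1.656e+02 -6.300e+00]
 [ 3.030e+02  1.930e+02  1.079e+02 -1.637e+02 -6.900e+00]
 [ 3.020e+02  1.940e+02  1.182e+02 -1.665e+02 -5.400e+00]
 [ 2.970e+02  1.980e+02  1.361e+02 -1.609e+02 -1.290e+01]
 [ 2.980e+02  2.000e+02  1.405e+02 -1.671e+02 -1.580e+01]
 [ 2.960e+02  1.990e+02  1.472e+02 -1.644e+
[... 2915 characters left out ...]
. ]
 [ 293.   202.   168.8 -165.9  -12.6]
 [ 294.   202.   168.8 -170.1  -16. ]
 [ 295.   202.   169.7 -173.4  -14.2]
 [ 293.   203.   171.9 -165.8  -16.2]]
top pin 14
[[ 289.   205.   176.  -150.9  -23.4]
 [ 290.   205.   176.4 -154.7  -24.3]
 [ 296.   204.   176.5 -176.9  -21.3]
 [ 297.   204.   176.7 -180.8  -23.3]
 [ 291.   205.   177.4 -158.   -21.3]
 [ 292.   205.   177.6 -161.9  -23.4]
 [ 293.   205.   178.8 -165.   -19.5]
 [ 294.   205.   178.9 -169.   -22.1]
 [ 295.   205.   179.8 -172.4  -20.4]
 [ 289.   206.   180.  -150.   -21.3]
 [ 296.   205.   180.6 -175.8  -18.4]
 [ 290.   206.   180.7 -153.5  -20.4]
 [ 297.   205.   180.9 -179.6  -20. ]
 [ 291.   206.   181.  -157.4  -22. ]]
```

```bash
python3 - <<'E'
from h import *
swing(.805,.838,1,.04); ctrl.wait(.3)
compare(5)
im=snap('scene')['image']
cv2.imwrite('pics/c6.png',cv2.resize(im[175:220,275:335],(800,600),interpolation=cv2.INTER_CUBIC)[:,:,::-1])
E
```

```text
0.838 F [-4.5  5.8 -4. ] e [-0.97  0.11  0.64] gap 13.53 29.36
scene [ 0.4736 -0.2082  0.1975] [ 0.4711 -0.2045  0.1984] dphi 0.0067
top [ 0.4737 -0.2054  0.1994] [ 0.4745 -0.2068  0.1939] dphi -0.0318
phi eef 0.8404061448236694 31.1583
```

View pics/c6.png

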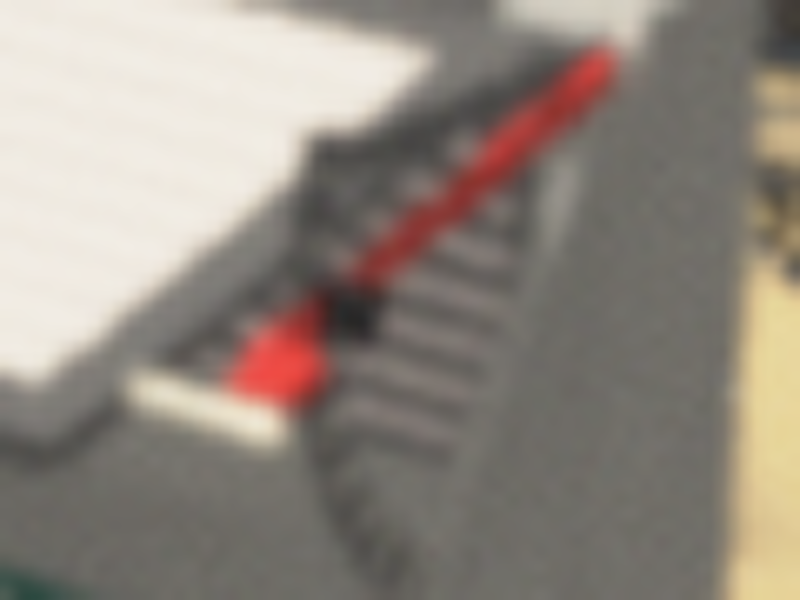

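```bash
python3 - <<'E'
from h import *
F,s=f();print(F.round(1),s['finger_gap']*87,s['finger_force'],s['clock'],np.abs(s['joint_vel']).max())
print(ctrl.hand_in())
E
```

```text
[-2.9  5.1 -3.7] 13.932200737261889 20.000197872964236 31.2083 0.0017456416622687872
the job is handed in; nothing more can be done
None
```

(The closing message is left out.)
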